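# Clear the sprung hatch and hold it just below its balance point

### The job

I want to adjust the spring of the sample bin's hatch. First take the ear defenders off the hatch and hang them astride the free-standing rail, one cup on each side of the bar. Then take the hatch by its grab bar, raise it a little past its balance point (about 52 degrees open, where the two studs on the side sector stand) without letting it fly on up, ease it back to a few degrees below that point and hold it there, still, finishing while you hold it; leave the other things where they are.

Things in the scene. Friction and masses are not known exactly. Their poses are not given: they have to be found in the camera images.
- bin: Fixed grey bin, 200 x 200 mm, 100 mm high, covered by a hinged aluminium hatch. Origin: centre of its underside; x points from the front (grab-bar side) to the hinge at the back. Hinge axis along y at x = 95, z = 106 mm. A thin upright sector plate stands at y = +106 mm, reaching 100 mm from the hinge; its two studs lie in line with the hinge at the balance angle, 0.90 rad above level.
- hatch (a joint): Hatch angle, rad: 0 shut and level, grows as the front edge rises, stop at 1.45. A spring carries part of its 0.95 kg: below the balance point, 0.90, it sinks shut by itself; above, it rises by itself to the stop. Lifting at the grab bar takes about 1.3 N at 0, falling to none at 0.90.
- grab_bar (a point): Middle of the axis of the grab bar: round dark steel bar, 12 mm thick, 130 mm long, parallel to the hinge and 240 mm from its axis, 106 mm above the worktop when shut; it moves on an arc about the hinge. Two arms, 50 mm either side of the middle, join it to the hatch's front edge 43 mm behind it (bin wall 45 mm behind it). Its frame turns with the hatch.
- hatch_hinge (a point): Point on the hinge axis at the middle of the hatch's width, 106 mm above the worktop. Its frame turns with the hatch.
- rail: Fixed free-standing rail: a round horizontal steel bar of 12 mm diameter, 180 mm long along the rail's own y axis, its axis 160 mm above the worktop, on a post with a round foot (70 mm) at each end. Origin: on the worktop under the middle of the bar.
- ear_defenders: Loose ear defenders, 0.11 to 0.22 kg, standing on the hatch on two cups, band up. Origin: centre of the underside, level with the cups' bottoms; x runs cup to cup. 152 (x) x 50 (y) x 136 mm (z). Cups 60 mm high, 72 mm clear between. A twin-wire band arches to a dark crown pad, 44 mm in x, 28 in y, z = 112 to 136 mm: grip it across y. The wires leave its x ends 118 to 123 mm high.
- crown (a point): Centre of the underside of the crown pad of the ear defenders (112 mm above the bottom of the cups); it rests on the rail's bar when they hang.
- ink_pad: Bystander: flat grey and black ink pad box, 71 x 95 x 19 mm, lying between bin and rail. Origin: centre of its underside.
- lot_stamp: Bystander: wooden hand stamp, 43 x 61 x 51 mm, standing between bin and rail. Origin: centre of its underside.
- marker: Bystander: marker pen with a dark cap, about 130 mm long and 20 mm thick, lying near the front edge. Origin: centre of its underside.

How it is judged:
By the outcome, as a careful person would: the job done as asked, in the order asked, and still so for the second after the job is handed in, while the arm keeps its last pose, push and grip.
It also fails if it takes over 58 s, if anything falls off the work surface, if the arm or the gripper's body presses on something with over 40 N, if the wrist force passes 120 N, or if a joint passes its speed limit or range.

### The arm

A 6-joint arm with a two-finger parallel gripper is mounted at the origin on a cart in front of the work surface, level with it; the furniture and walls round the work are solid. World frame = base frame: x ahead of the robot, y to its left, z up, the work surface at z = 0. Lengths are in m, angles in rad, forces in N, time in s.
With the tool pointing down it reaches from about 0.325 to 0.9 m from the base axis. Payload 6.1 kg.
Tool frame: the origin (TCP) lies midway between the tips of the shut fingers; the grasp point (between the pads) lies 19 mm behind it; x points along the fingers, y is the direction in which the jaws open and shut, and the axes are right-handed (so a half turn about x gives the same grasp; the last joint's range is limited). The gripper opens to 85 mm and grips with 20 to 120 N. Pads are 22 mm wide; open, the fingers measure 114 mm over their backs; the gripper's body (76 mm by 85 mm) begins 54 mm behind the grasp point. The pads swing forward as they close: fully open they stand 13 mm farther back than shut.
Start: joints at [-1.463, 0.22, 1.526, -0, 1.395, -0.126], TCP at [0.145, -0.608, 0.231] pointing down, gripper open.
Joint ranges: [-2.98, 2.98], [-0.91, 2.08], [0.09, 2.57], [-1.24, 4.39], [0.2, 2.65], [-2.68, 2.68]. Speed limits (rad/s): [2.57, 2.57, 3.01, 3.14, 3.14, 3.14].

### API

Orientations are given as [roll, pitch, yaw] about the fixed x, y, z axes, in that order (R = Rz(yaw) Ry(pitch) Rx(roll)).
In Python, from plant import movep, move_l, set_joints, gripper_to, hold, inverse_kinematics, observe, get_image, get_calibration, Unreachable, job_done gives the robot as it stands. Calls block until the motion is done:
- movep(position, orientation): joint-space move of the TCP to a pose.
- move_l(position, feed=0.15, rotation=None, max_force=None): straight line of the TCP; rotation=None keeps the orientation; feed is the mean speed in m/s. With max_force (N) it stops when the force on the tool has changed by that much, and returns True; else False.
- set_joints(angles): joint-space move.
- gripper_to(opening, f_grip=None): finger opening in m; f_grip is the grip in N (None keeps the last); returns when the fingers have stopped.
- hold(seconds).
- inverse_kinematics(position, orientation): joint angles nearest the present ones, or None.
- observe(): the state.
- get_image(name): name is "scene" or "top" or "wrist"; returns (picture, depth): 480x640x3 uint8, red, green, blue; 480x640 float32, m along the optical axis (not along the pixel's ray), 0 where there is no reading.
- get_calibration(name): a dict with "intrinsics" (3x3 intrinsics, pixels), "world_from_camera" (4x4, takes a point from camera to world coordinates). Camera axes: x right, y down, z forward; pixel columns grow to the right and rows downward; lengths in m; the calibration is good to about 2 mm. The wrist camera is an equidistant fisheye: a pixel r from the principal point sees the ray r / f radians off the axis. A picture is of the moment at which its call begins: read the wrist's pose just before it. get_calibration takes no time and is no camera call; for the wrist camera it gives the pose at the moment of the call.
A pose or a line that the arm cannot do raises Unreachable and nothing moves.
- job_done(): hands the job in, once; it reports no verdict.
The state is a dict: "time_s": time; "q": joint angles; "joint_velocities": joint speeds; "joint_torque": joint torques, N m; "eef_pos": TCP position; "tcp_rot": TCP orientation; "ft_force": force on the tool from outside, world axes, zero at the start; "torque": the same for the moment, N m; "opening": finger opening in m.
Only numpy, scipy, OpenCV 4.12 (cv2) and the standard library are available. Lean on these libraries where they do the work, as an engineer would, in place of code of your own. Each camera call takes 0.05 s, during which the arm holds its last target.

## Working session

There is one attempt and no reset: what is moved stays moved. The work goes in short steps, each a Python script; the robot and the scene stay as the last script left them, time stands still between calls to the robot, and variables do not carry over. Pictures are saved under pics/ and viewed, and the job is handed in when it is done.

```bash
ls; mkdir -p pics; python3 - <<'E'
from plant import *
import cv2
s=observe();print(s['time_s'],s['eef_pos'],s['tcp_rot'],s['opening'],s['ft_force'])
for n in ("scene","top"):
    p,d=get_image(n);cv2.imwrite(f"pics/{n}0.png",p[:,:,::-1]);c=get_calibration(n);print(c)
    import numpy as np;np.savez(f"{n}0.npz",p=p,d=d,K=c['intrinsics'],T=c['world_from_camera'])
E
```

```text
pics
0.0 [ 0.14473125 -0.60739172  0.23019057] [-1.71056818  1.56881593  1.66477743] 0.08541737441138947 [ 0.91474029  0.23513903 -0.12489455]
{'intrinsics': array([[612.36207229,   0.        , 311.53231818],
       [  0.        , 612.36207229, 248.9316323 ],
       [  0.        ,   0.        ,   1.        ]]), 'world_from_camera': array([[-0.64854059, -0.60403017,  0.4631875 , -0.04961685],
       [-0.76117809,  0.51325389, -0.39645727,  0.53380696],
       [ 0.00173937, -0.60968681, -0.7926405 ,  1.18249469],
       [ 0.        ,  0.        ,  0.        ,  1.        ]])}
{'intrinsics': array([[501.64228688,   0.        , 328.00578813],
       [  0.        , 501.64228688, 247.05488801],
       [  0.        ,   0.        ,   1.        ]]), 'world_from_camera': array([[ 0.00665124, -0.98229451,  0.18722514,  0.37045192],
       [-0.99997061, -0.00724776, -0.00250174,  0.01552634],
       [ 0.00381441, -0.187203  , -0.98231384,  1.22296008],
       [ 0.        ,  0.        ,  0.        ,  1.        ]])}
```

View pics/scene0.png

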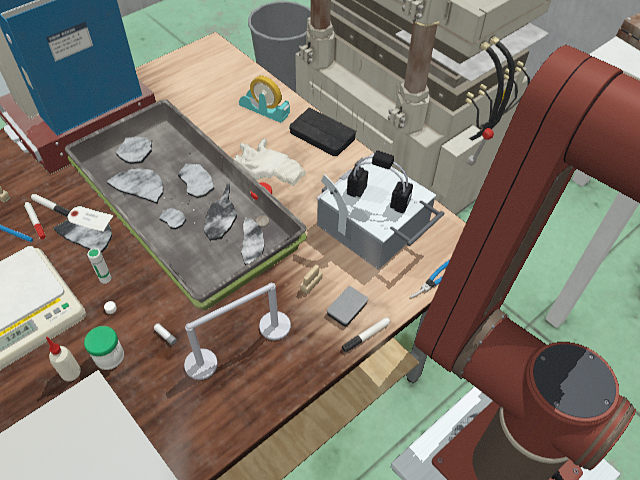

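View pics/top0.png

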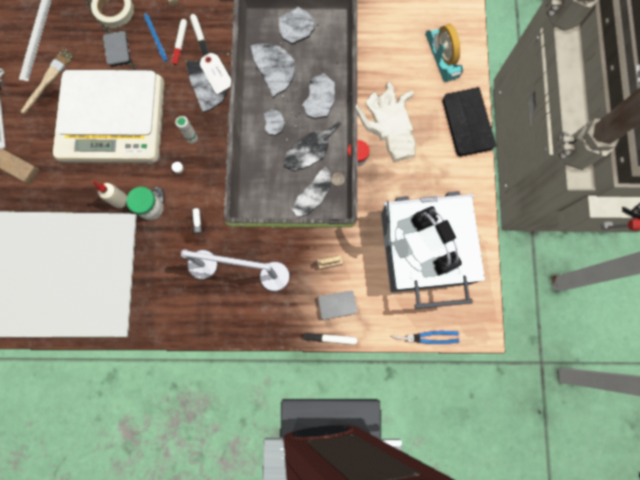

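```bash
cat > h.py <<'E'
import numpy as np,cv2
def cloud(f):
    z=np.load(f);d=z['d'];K=z['K'];T=z['T']
    v,u=np.mgrid[:480,:640]
    P=np.stack([(u-K[0,2])/K[0,0]*d,(v-K[1,2])/K[1,1]*d,d],-1)
    W=P@T[:3,:3].T+T[:3,3]; W[d<=0]=np.nan
    return z['p'],W
E
python3 - <<'E'
from h import *
for n,(x0,y0,w,h) in dict(top=(370,180,130,130),scene=(300,140,160,130)).items():
    p,W=cloud(n+'0.npz')
    c=cv2.resize(p[y0:y0+h,x0:x0+w],None,fx=4.6,fy=4.6,interpolation=cv2.INTER_CUBIC);cv2.imwrite(f'pics/z_{n}.png',c[:,:,::-1])
p,W=cloud('top0.npz')
x0,y0=170,180
c=cv2.resize(p[y0:y0+180,x0:x0+200],None,fx=4,fy=3.3,interpolation=cv2.INTER_CUBIC);
c=cv2.resize(p[y0:y0+150,x0:x0+200],None,fx=4,fy=4,interpolation=cv2.INTER_CUBIC);cv2.imwrite('pics/z_rail.png',c[:,:,::-1])
for n in('top','scene'):
    p,W=cloud(n+'0.npz')
    X=W.reshape(-1,3)
    def rep(name,m):
        Q=X[m]; 
        if len(Q)<3: print(name,len(Q));return
        c=Q.mean(0);ev,E=np.linalg.eigh(np.cov(Q[:,:2].T));print(n,name,len(Q),c.round(4),'yaw major',np.degrees(np.arctan2(E[1,1],E[0,1])).round(1),'ext',np.sqrt(ev).round(4),Q.min(0).round(3),Q.max(0).round(3))
    x,y,z=X.T
    reg=(y<-0.08)&(y>-0.42)&(x>.3)&(x<.75)
    rep('crown',reg&(z>.228)&(z<.26))
    rep('hatch',reg&(z>.098)&(z<.125))
    rail=(y>0)&(y<.5)&(x>.3)&(x<.6)
    rep('railbar',rail&(z>.15)&(z<.175))
    rep('ink',(abs(z-.019)<.006)&(y<.1)&(y>-.1)&(x>.2)&(x<.42))
    rep('table',(x>.3)&(x<.6)&(y<0)&(y>-.1)&(abs(z)<.01))
E
```

```text
top crown 344 [ 0.5904 -0.2224  0.2431] yaw major -155.0 ext [0.0086 0.0129] [ 0.564 -0.243  0.228] [ 0.615 -0.204  0.25 ]
top hatch 6773 [ 0.5882 -0.2279  0.1094] yaw major 175.9 ext [0.0604 0.0685] [ 0.445 -0.338  0.098] [ 0.717 -0.115  0.125]
top railbar 525 [0.5416 0.2292 0.1645] yaw major 80.9 ext [0.0036 0.0579] [0.521 0.134 0.151] [0.565 0.326 0.172]
top ink 322 [0.3798 0.0063 0.0172] yaw major 85.0 ext [0.0044 0.0352] [ 0.368 -0.055  0.013] [0.393 0.068 0.024]
top table 3463 [ 4.75e-01 -5.53e-02  4.00e-04] yaw major -179.3 ext [0.0285 0.0764] [ 0.349 -0.1   -0.007] [ 0.6  -0.    0.01]
scene crown 287 [ 0.5891 -0.2172  0.2415] yaw major -153.0 ext [0.0086 0.0132] [ 0.56  -0.239  0.228] [ 0.617 -0.199  0.251]
scene hatch 4532 [ 0.5751 -0.2139  0.11  ] yaw major -163.0 ext [0.0577 0.0656] [ 0.444 -0.336  0.098] [ 0.72  -0.11   0.125]
scene railbar 649 [0.5413 0.2378 0.1646] yaw major 81.0 ext [0.0034 0.0585] [0.52  0.139 0.15 ] [0.565 0.332 0.173]
scene ink 368 [0.3793 0.0125 0.018 ] yaw major 85.7 ext [0.0046 0.0359] [ 0.367 -0.054  0.013] [0.393 0.071 0.025]
scene table 3081 [ 0.4668 -0.056   0.0014] yaw major 179.0 ext [0.0283 0.0767] [ 0.347 -0.1   -0.01 ] [ 0.6  -0.    0.01]
```

View pics/z_top.png

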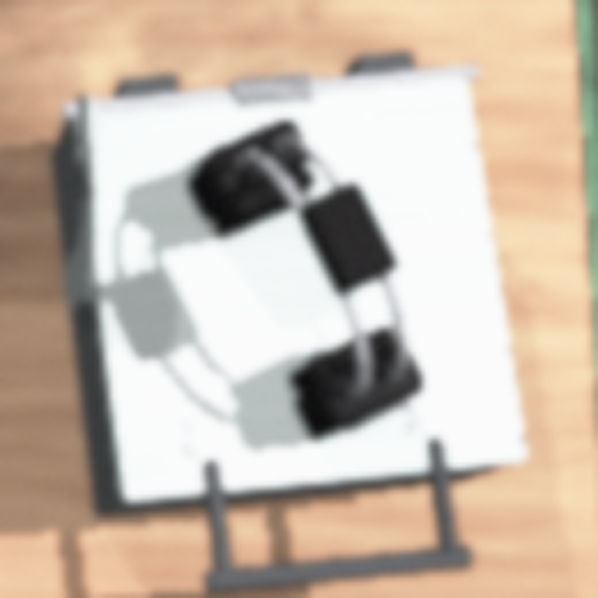

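View pics/z_scene.png

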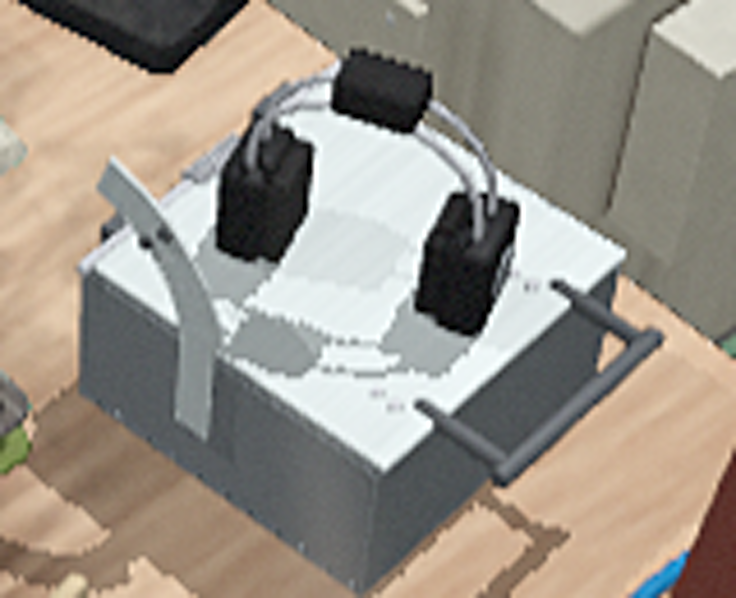

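View pics/z_rail.png

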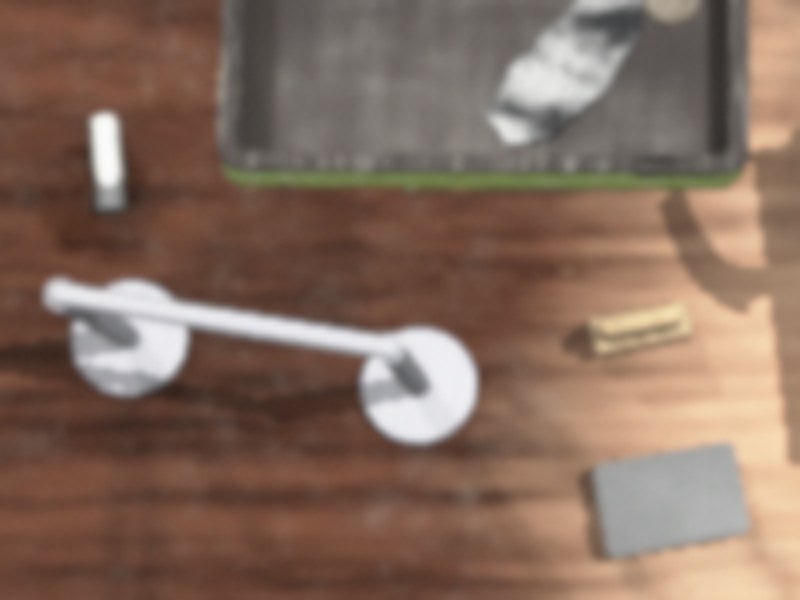

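```bash
python3 - <<'E'
from h import *
for n in('top','scene'):
    p,W=cloud(n+'0.npz');X=W.reshape(-1,3);G=p.reshape(-1,3).astype(float).mean(1);x,y,z=X.T
    def rect(name,m):
        Q=X[m];r=cv2.minAreaRect((Q[:,:2]*1000).astype(np.float32));print(n,name,len(Q),[np.round(v,1) for v in r],'z med',np.median(Q[:,2]).round(4),np.percentile(Q[:,2],[5,95]).round(4))
    reg=(y<-0.08)&(y>-0.42)&(x>.3)&(x<.75)
    rect('crowntop',reg&(z>.238)&(z<.26))
    rect('hatchwhite',reg&(z>.098)&(z<.118)&(G>215)&(x>.49))
    # cups tops
    rect('cups',reg&(z>.125)&(z<.175)&(G<60)&(x>.5))
    m=reg&(z>.085)&(z<.12)&(x<.485)&(G<110)
    rect('bar',m)
    Q=X[m];
    rect('railbar',(y>0.1)&(y<.4)&(x>.45)&(x<.6)&(z>.155)&(z<.175))
    for lo in(.0,):
        for nm,mm in (('foot',(y>.1)&(y<.4)&(x>.45)&(x<.6)&(z>.003)&(z<.02)&(G>170)),):
            Q=X[mm]; 
            for s in (Q[Q[:,1]<.23],Q[Q[:,1]>.23]): print(n,'foot',len(s),np.round(cv2.minEnclosingCircle((s[:,:2]*1000).astype(np.float32)),1) if 0 else (s.min(0)+s.max(0)).round(4)/2)
E
```

```text
top crowntop 305 [array([ 591.7, -224.1]), array([43.5, 28.4]), np.float64(24.1)] z med 0.2445 [0.241  0.2477]
top hatchwhite 5012 [array([ 600.8, -231. ]), array([200.8, 200.8]), np.float64(5.6)] z med 0.1092 [0.1057 0.1127]
top cups 472 [array([ 589.7, -220.5]), array([138.5,  42.6]), np.float64(24.9)] z med 0.1659 [0.1327 0.1711]
top bar 243 [array([ 464.9, -241.2]), array([121.2,  40. ]), np.float64(90.0)] z med 0.1116 [0.1074 0.1155]
top railbar 518 [array([541.9, 230.3]), array([194.3,  16.1]), np.float64(80.7)] z med 0.1648 [0.1603 0.1683]
top foot 464 [0.533  0.1652 0.0101]
top foot 292 [0.55755 0.29575 0.01125]
scene crowntop 215 [array([ 591.5, -219.9]), array([44.2, 30.7]), np.float64(22.1)] z med 0.2449 [0.2391 0.2484]
scene hatchwhite 2778 [array([ 599.9, -224.4]), array([203.2, 203.8]), np.float64(6.1)] z med 0.1099 [0.106  0.1138]
scene cups 754 [array([ 585.9, -190.9]), array([159.6, 103.4]), np.float64(24.5)] z med 0.1605 [0.1284 0.1715]
scene bar 204 [array([ 470.1, -238.5]), array([ 39.6, 129.9]), np.float64(5.7)] z med 0.1106 [0.1045 0.1149]
scene railbar 632 [array([542.8, 235.1]), array([194. ,  18.1]), np.float64(81.3)] z med 0.1655 [0.1586 0.1694]
scene foot 477 [0.52815 0.14595 0.0113 ]
scene foot 432 [0.55575 0.32305 0.0117 ]
```

```bash
cat >> h.py <<'E'
from scipy.spatial.transform import Rotation as Ro
def rpy(xa,ya):
    xa=np.array(xa,float);xa/=np.linalg.norm(xa);ya=np.array(ya,float);ya-=xa*(xa@ya);ya/=np.linalg.norm(ya)
    return Ro.from_matrix(np.stack([xa,ya,np.cross(xa,ya)],1)).as_euler('xyz')
def down(yaw): return rpy([0,0,-1],[np.cos(yaw),np.sin(yaw),0])
CROWN=np.array([.5915,-.222,.222]); DY=np.radians(24.5)
RAIL=np.array([.5423,.2325,.160]); RY=np.radians(81)  # bar direction
BY=np.radians(5.8); BX=np.array([np.cos(BY),np.sin(BY),0])
HINGE=np.array([.6005,-.228,0])+BX*.096; HINGE[2]=.106
def barpose(th,tilt0,depth=.017,R=.24,hinge=None):
    h=HINGE if hinge is None else hinge
    up=np.array([0,0,1.])
    b=h-BX*R*np.cos(th)+up*R*np.sin(th)
    a=tilt0-th  # tool dir: forward tilt a from down
    xa=-up*np.cos(a)+BX*np.sin(a)
    ya=BX*np.cos(a)+up*np.sin(a)
    return b+xa*depth,xa,ya
E
python3 - <<'E'
from h import *
from plant import *
f=lambda p,o:(lambda r:None if r is None else np.round(r,2))(inverse_kinematics(p,o))
for s in(1,-1):
    print(s,'grasp',f(CROWN+[0,0,.003],down(DY+s*np.pi/2)),f(CROWN+[0,0,.12],down(DY+s*np.pi/2)))
    print('rail',f(RAIL+[0,0,.15],down(RY+(0 if s>0 else -np.pi))),f(RAIL+[0,0,.009],down(RY+(0 if s>0 else -np.pi))))
for t0 in np.radians([20,30,40,50]):
  for s in(1,-1):
    print(np.degrees(t0).round(),s,*[f(p,rpy(xa,s*ya)) for p,xa,ya in [barpose(th,t0) for th in(0,.5,.98)]])
E
```

```text
1 grasp [-0.48  0.24  1.51  0.    1.39 -2.48] [-0.48  0.19  1.36  0.    1.59 -2.48]
rail [ 0.27  0.1   1.52 -0.    1.53 -1.14] [ 0.27  0.19  1.68 -0.    1.27 -1.14]
-1 grasp [-0.48  0.24  1.51  0.    1.39  0.66] [-0.48  0.19  1.36  0.    1.59  0.66]
rail [ 0.27  0.1   1.52 -0.    1.53  2.  ] [ 0.27  0.19  1.68 -0.    1.27  2.  ]
20.0 1 [-0.81 -0.06  2.15  0.36  0.86 -1.12] [-0.55  0.14  1.67 -0.09  1.45 -0.63] [-0.38  0.6   1.04 -0.31  2.06 -0.55]
20.0 -1 [-0.81 -0.06  2.15  0.36  0.86  2.02] [-0.55  0.14  1.67 -0.09  1.45  2.51] [-0.38  0.6   1.04 -0.31  2.06  2.59]
30.0 1 [-0.91 -0.11  2.25  0.63  0.81 -1.41] [-0.61  0.03  1.79  0.02  1.31 -0.72] [-0.41  0.47  1.16 -0.23  1.9  -0.54]
30.0 -1 [-0.91 -0.11  2.25  0.63  0.81  1.73] [-0.61  0.03  1.79  0.02  1.31  2.42] [-0.41  0.47  1.16 -0.23  1.9   2.6 ]
40.0 1 [-1.02 -0.12  2.33  0.92  0.82 -1.74] [-0.69 -0.08  1.91  0.15  1.18 -0.84] [-0.44  0.35  1.29 -0.15  1.75 -0.55]
40.0 -1 [-1.02 -0.12  2.33  0.92  0.82  1.41] [-0.69 -0.08  1.91  0.15  1.18  2.31] [-0.44  0.35  1.29 -0.15  1.75  2.59]
50.0 1 [-1.12 -0.07  2.4   1.19  0.89 -2.06] [-0.77 -0.17  2.02  0.32  1.07 -1.  ] [-0.49  0.22  1.42 -0.06  1.59 -0.59]
50.0 -1 [-1.12 -0.07  2.4   1.19  0.89  1.09] [-0.77 -0.17  2.02  0.32  1.07  2.15] [-0.49  0.22  1.42 -0.06  1.59  2.55]<stdin>:5: UserWarning: Gimbal lock detected. Setting third angle to zero since it is not possible to uniquely determine all angles.
<stdin>:6: UserWarning: Gimbal lock detected. Setting third angle to zero since it is not possible to uniquely determine all angles.
```

```bash
python3 - <<'E'
from h import *
for n in('top','scene'):
    p,W=cloud(n+'0.npz');X=W.reshape(-1,3);x,y,z=X.T
    for zl in(.02,.15,.3,.5):
        m=(y<-.33)&(y>-.9)&(x>.2)&(x<1.1)&(z>zl)
        H=[(round(a,2),X[m&(x>=a)&(x<a+.1)][:,1].max().round(3)) if (m&(x>=a)&(x<a+.1)).any() else (round(a,2),None) for a in np.arange(.2,1.1,.1)]
        print(n,zl,H)
E
```

```text
top 0.02 [(np.float64(0.2), None), (np.float64(0.3), None), (np.float64(0.4), None), (np.float64(0.5), np.float64(-0.33)), (np.float64(0.6), None), (np.float64(0.7), np.float64(-0.746)), (np.float64(0.8), np.float64(-0.33)), (np.float64(0.9), np.float64(-0.33)), (np.float64(1.0), np.float64(-0.33))]
top 0.15 [(np.float64(0.2), None), (np.float64(0.3), None), (np.float64(0.4), None), (np.float64(0.5), None), (np.float64(0.6), None), (np.float64(0.7), None), (np.float64(0.8), np.float64(-0.624)), (np.float64(0.9), np.float64(-0.625)), (np.float64(1.0), None)]
top 0.3 [(np.float64(0.2), None), (np.float64(0.3), None), (np.float64(0.4), None), (np.float64(0.5), None), (np.float64(0.6), None), (np.float64(0.7), None), (np.float64(0.8), None), (np.float64(0.9), None), (np.float64(1.0), None)]
top 0.5 [(np.float64(0.2), None), (np.float64(0.3), None), (np.float64(0.4), None), (np.float64(0.5), None), (np.float64(0.6), None), (np.float64(0.7), None), (np.float64(0.8), None), (np.float64(0.9), None), (np.float64(1.0), None)]
scene 0.02 [(np.float64(0.2), None), (np.float64(0.3), None), (np.fl
[... 355 characters left out ...]
one), (np.float64(0.6), np.float64(-0.828)), (np.float64(0.7), np.float64(-0.733)), (np.float64(0.8), np.float64(-0.619)), (np.float64(0.9), np.float64(-0.618)), (np.float64(1.0), np.float64(-0.732))]
scene 0.3 [(np.float64(0.2), None), (np.float64(0.3), None), (np.float64(0.4), None), (np.float64(0.5), None), (np.float64(0.6), None), (np.float64(0.7), None), (np.float64(0.8), np.float64(-0.619)), (np.float64(0.9), np.float64(-0.619)), (np.float64(1.0), None)]
scene 0.5 [(np.float64(0.2), None), (np.float64(0.3), None), (np.float64(0.4), None), (np.float64(0.5), None), (np.float64(0.6), None), (np.float64(0.7), None), (np.float64(0.8), None), (np.float64(0.9), None), (np.float64(1.0), None)]
```

The press is far off; the path is clear.

```bash
python3 -W ignore - <<'E'
from h import *
from plant import *
movep(CROWN+[0,0,.12],down(DY+np.pi/2))
s=observe();print(s['time_s'],s['eef_pos'],s['q'],s['opening'])
c=get_calibration('wrist');p,d=get_image('wrist');print(c)
np.savez('wrist1.npz',p=p,d=d,K=c['intrinsics'],T=c['world_from_camera'])
cv2.imwrite('pics/wrist1.png',p[:,:,::-1])
E
```

```text
2.25 [ 0.59118897 -0.22262339  0.34170993] [-4.84752467e-01  1.91094936e-01  1.35635068e+00 -2.61399050e-04
  1.59454411e+00 -2.48170298e+00] 0.08562179211763471
{'intrinsics': array([[371.64829954,   0.        , 315.18942827],
       [  0.        , 371.64829954, 237.11857149],
       [  0.        ,   0.        ,   1.        ]]), 'world_from_camera': array([[-4.14359162e-01,  8.73377253e-01,  2.55966129e-01,
         5.26208909e-01],
       [ 9.10113402e-01,  3.97546111e-01,  1.16836146e-01,
        -2.52785584e-01],
       [ 2.83693403e-04,  2.81370332e-01, -9.59599216e-01,
         4.84688291e-01],
       [ 0.00000000e+00,  0.00000000e+00,  0.00000000e+00,
         1.00000000e+00]])}
```

View pics/wrist1.png

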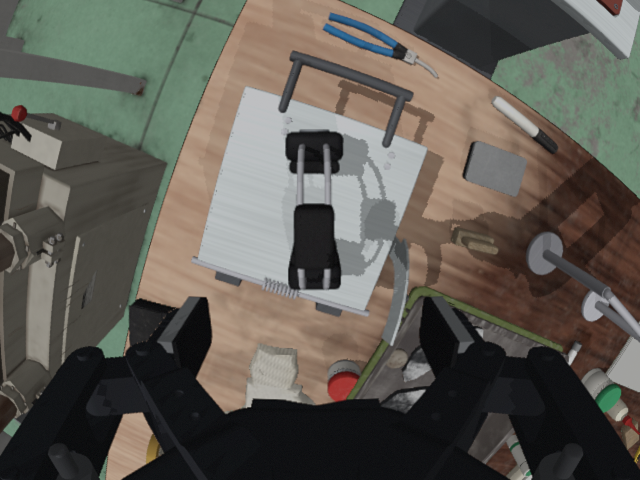

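```bash
cat >> h.py <<'E'
def wcloud(f):
    z=np.load(f);d=z['d'];K=z['K'];T=z['T'];v,u=np.mgrid[:480,:640]
    a=(u-K[0,2])/K[0,0];b=(v-K[1,2])/K[1,1];r=np.hypot(a,b)+1e-9
    k=np.tan(np.minimum(r,1.5))/r
    P=np.stack([a*k*d,b*k*d,d],-1);W=P@T[:3,:3].T+T[:3,3];W[d<=0]=np.nan
    return z['p'],W
E
python3 -W ignore - <<'E'
from h import *
p,W=wcloud('wrist1.npz')
def rect(n,m):
    Q=W[m];r=cv2.minAreaRect((Q[:,:2]*1000).astype(np.float32));print(n,len(Q),[np.round(v,1) for v in r],np.median(Q[:,2]).round(4),np.percentile(Q[:,2],[5,95]).round(4))
x,y,z=np.moveaxis(W,-1,0);v,u=np.mgrid[:480,:640];G=p.astype(float).mean(2)
reg=(u>180)&(u<430)&(v>40)&(v<320)
rect('crown',reg&(z>.238)&(z<.26)&(v>190))
rect('hatch',reg&(z>.1)&(z<.118)&(G>150)&(x>.49))
rect('bar',reg&(z>.09)&(z<.125)&(G<100)&(x<.49))
m=reg&(z>.09)&(z<.125)&(G<100)&(x<.463);rect('baronly',m)
rail=(u>500)&(v>200)&(z>.155)&(z<.18)&(y>.1)&(y<.35)
rect('rail',rail)
E
```

```text
crown 2521 [array([ 592.8, -223.8]), array([44.7, 28.4]), np.float64(25.1)] 0.2445 [0.2416 0.2457]
hatch 23178 [array([ 601.1, -228. ]), array([202. , 209.2]), np.float64(6.1)] 0.1088 [0.1075 0.1102]
bar 1923 [array([ 472.2, -242.8]), array([ 43.7, 129. ]), np.float64(4.3)] 0.1109 [0.1076 0.1127]
baronly 1180 [array([ 458.8, -243.8]), array([ 16.9, 128.9]), np.float64(4.3)] 0.111 [0.108  0.1127]
rail 530 [array([537.5, 205.5]), array([145.2,  15.8]), np.float64(81.9)] 0.1649 [0.159  0.1671]
```

```bash
python3 -W ignore - <<'E'
from h import *
from plant import *
o=down(np.radians(25)+np.pi/2)
movep([.5926,-.2233,.30],o)
print(move_l([.5926,-.2233,.2245],feed=.1,max_force=8))
s=observe();print(s['time_s'],s['eef_pos'],s['ft_force'])
gripper_to(.02,40)
s=observe();print(s['time_s'],s['opening'],s['ft_force'])
f0=s['ft_force']
move_l([.5926,-.2233,.35],feed=.12)
s=observe();print(s['time_s'],s['opening'],s['ft_force']-f0,s['eef_pos'])
c=get_calibration('wrist');p,d=get_image('wrist')
np.savez('wrist2.npz',p=p,d=d,K=c['intrinsics'],T=c['world_from_camera'])
cv2.imwrite('pics/wrist2.png',p[:,:,::-1])
p,d=get_image('scene');cv2.imwrite('pics/scene2.png',p[:,:,::-1])
E
```

```text
False
3.5 [ 0.59308018 -0.2235474   0.22545109] [-0.02992276 -0.37831788  0.27949103]
4.0583 0.0272479926259176 [-0.72143303  0.2372272   2.03160753]
5.2583 0.02724202983612373 [ 0.86910298 -0.79290799 -4.07160068] [ 0.59220716 -0.2230887   0.34861354]
```

View pics/wrist2.png

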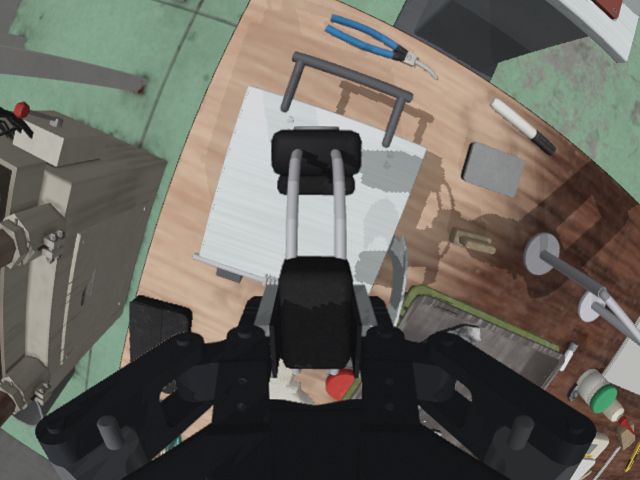

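View pics/scene2.png

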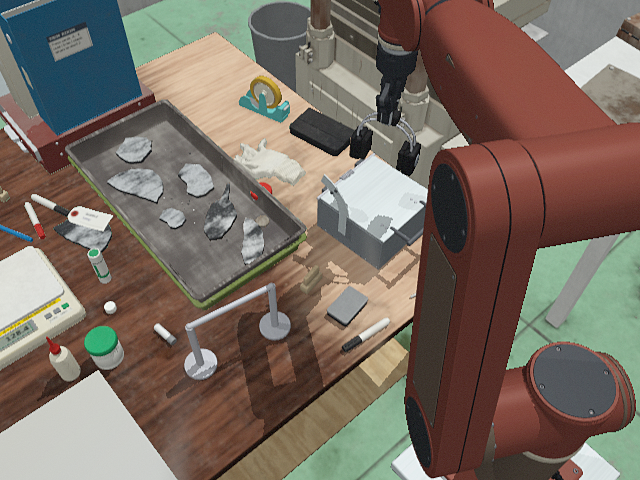

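```bash
python3 -W ignore - <<'E'
from h import *
from plant import *
o=down(RY)
movep([.5423,.2325,.35],o)
move_l([.5423,.2325,.26],feed=.15)
s=observe();print(s['time_s'],s['opening'],s['eef_pos'],s['ft_force'])
c=get_calibration('wrist');p,d=get_image('wrist')
np.savez('wrist3.npz',p=p,d=d,K=c['intrinsics'],T=c['world_from_camera'])
cv2.imwrite('pics/wrist3.png',p[:,:,::-1])
for n in('scene','top'):
    p,d=get_image(n);cv2.imwrite(f'pics/{n}3.png',p[:,:,::-1])
p,W=wcloud('wrist3.npz');x,y,z=np.moveaxis(W,-1,0);v,u=np.mgrid[:480,:640];G=p.astype(float).mean(2)
m=(z>.15)&(z<.18)&(y>.1)&(y<.35)&(abs(x-.54)<.06)&(G>110)
Q=W[m];print(len(Q),cv2.minAreaRect((Q[:,:2]*1000).astype(np.float32)),np.median(Q[:,2]))
E
```

```text
7.7833 0.027088721251184646 [0.54292772 0.2324024  0.26098856] [-0.67207228 -0.37815402 -0.51085525]
4358 ((542.9028930664062, 232.12939453125), (195.8941650390625, 15.886480331420898), 81.13554382324219) 0.1651961805141759
```

View pics/wrist3.png

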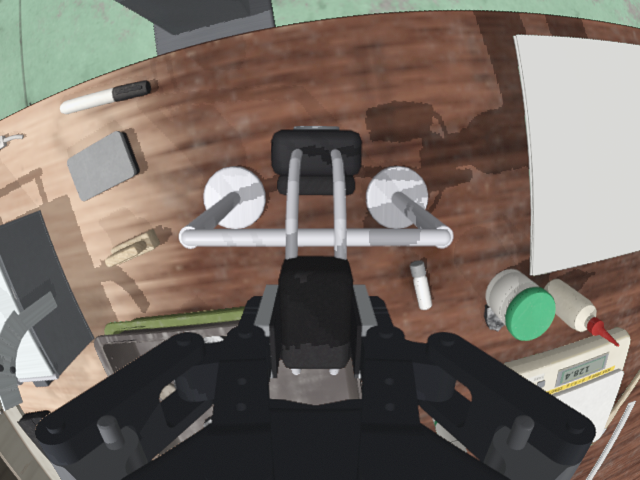

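View pics/scene3.png

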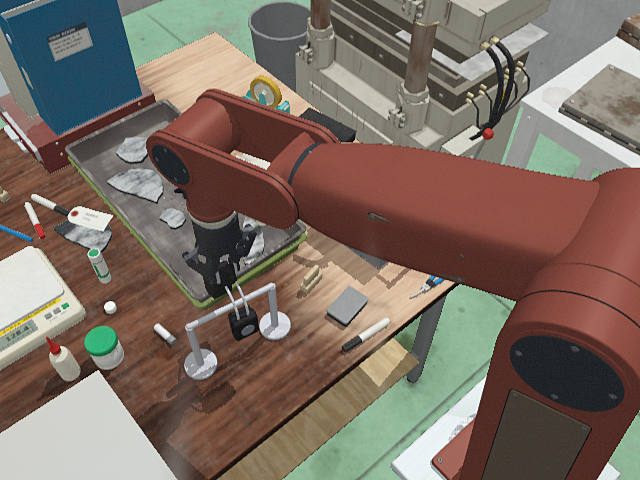

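Rail centre confirmed at (0.5429, 0.232), crown over the bar. Lower.

```bash
python3 -W ignore - <<'E'
from h import *
from plant import *
move_l([.5427,.2325,.182],feed=.12)
f0=observe()['ft_force']
print(move_l([.5427,.2325,.164],feed=.03,max_force=4))
s=observe();print(s['time_s'],s['opening'],s['eef_pos'],s['ft_force']-f0)
gripper_to(.060)
s=observe();print(s['time_s'],s['opening'],s['eef_pos'],s['ft_force']-f0)
move_l([s['eef_pos'][0],s['eef_pos'][1],.27],feed=.1)
hold(.1)
s=observe();c=get_calibration('wrist');p,d=get_image('wrist')
np.savez('wrist4.npz',p=p,d=d,K=c['intrinsics'],T=c['world_from_camera'])
cv2.imwrite('pics/wrist4.png',p[:,:,::-1])
p,d=get_image('scene');cv2.imwrite('pics/scene4.png',p[:,:,::-1])
c=get_calibration('scene');np.savez('scene4.npz',p=p,d=d,K=c['intrinsics'],T=c['world_from_camera'])
print(observe()['time_s'])
E
```

```text
True
9.1917 0.027049689922778005 [0.54311048 0.2326179  0.17043403] [-1.51430347 -0.82482173  4.7738735 ]
9.6083 0.060195462623187077 [0.5421731  0.23237102 0.1689386 ] [ 0.23341323 -1.14106162  1.25542289]
10.9667
```

View pics/wrist4.png

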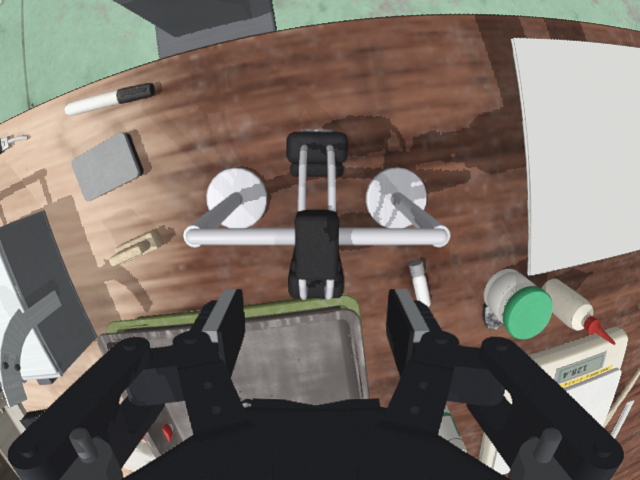

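View pics/scene4.png

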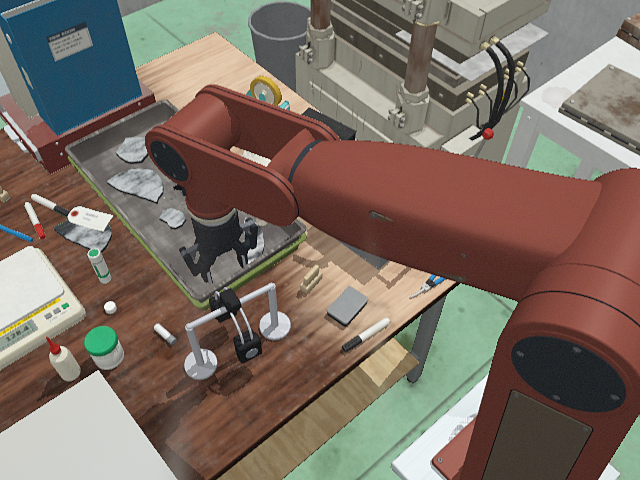

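```bash
python3 -W ignore - <<'E'
from h import *
p,W=wcloud('wrist4.npz');x,y,z=np.moveaxis(W,-1,0);G=p.astype(float).mean(2)
v,u=np.mgrid[:480,:640]
m=(z>.172)&(z<.21)&(abs(y-.23)<.05)&(abs(x-.54)<.06)&(u>280)&(u<360)&(v<310)&(G<80)
Q=W[m];print(len(Q),cv2.minAreaRect((Q[:,:2]*1000).astype(np.float32)),np.percentile(Q[:,2],[5,50,95]))
A=np.c_[Q[:,:2],np.ones(len(Q))];print(np.linalg.lstsq(A,Q[:,2],rcond=None)[0])
m=(z>.0)&(z<.15)&(u>280)&(u<350)&(v>120)&(v<305)&(G<60)
Q=W[m]
for s in(Q[Q[:,0]<.52],Q[Q[:,0]>.56]): print(len(s),s.mean(0),np.percentile(s[:,2],95))
E
```

```text
2955 ((542.741455078125, 232.11769104003906), (28.232593536376953, 43.19343948364258), 80.88851928710938) [0.18395275 0.18999828 0.19121494]
[ 0.07820758 -0.01142344  0.14968374]
2121 [0.48691072 0.24234167 0.10637875] 0.11533373476405107
1071 [0.59940219 0.22465256 0.09468508] 0.11477473866930699
```

```bash
cat >> h.py <<'E'
TILT=np.radians(35)
E
python3 -W ignore - <<'E'
from h import *
from plant import *
s=observe()
move_l([*s['eef_pos'][:2],.35],feed=.2)
p,xa,ya=barpose(0,TILT)
o=rpy(xa,ya)
movep(p-xa*.16,o)
gripper_to(.036)
move_l(p-xa*.06,feed=.15)
s=observe();print(s['time_s'],s['opening'],s['eef_pos'],p-xa*.06,s['q'])
c=get_calibration('wrist');im,d=get_image('wrist')
np.savez('wrist5.npz',p=im,d=d,K=c['intrinsics'],T=c['world_from_camera'])
cv2.imwrite('pics/wrist5.png',im[:,:,::-1])
im,W=wcloud('wrist5.npz');x,y,z=np.moveaxis(W,-1,0);G=im.astype(float).mean(2);v,u=np.mgrid[:480,:640]
m=(z>.098)&(z<.12)&(G<110)&(x<.475)&(x>.43)&(abs(y+.243)<.09)&(v<400)
Q=W[m];print(len(Q),cv2.minAreaRect((Q[:,:2]*1000).astype(np.float32)),np.percentile(Q[:,2],[5,50,95]))
E
```

```text
14.6167 0.036312723941270185 [ 0.43277863 -0.24521606  0.14168891] [ 0.43269965 -0.24504454  0.14122354] [-1.05042739 -0.28915594  2.32069213  0.69402296  0.96011997 -1.51804656]
5767 ((464.34814453125, -242.84945678710938), (30.062599182128906, 129.513671875), 4.178624629974365) [0.10484342 0.11074219 0.11239918]
```

View pics/wrist5.png

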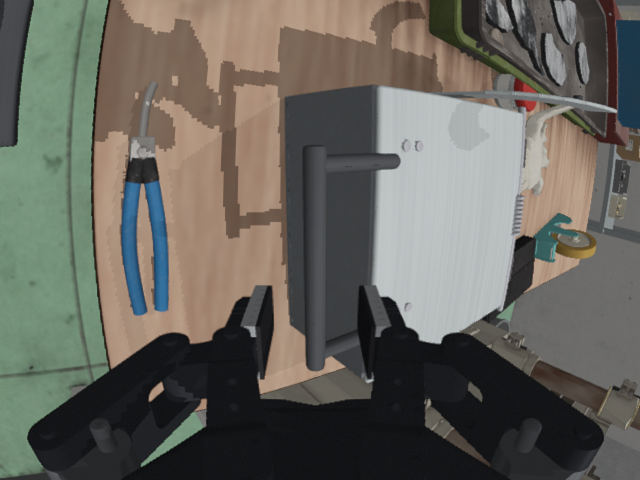

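```bash
python3 -W ignore - <<'E'
from h import *
from plant import *
p,xa,ya=barpose(0,TILT)
f0=observe()['ft_force']
print(move_l(p,feed=.06,max_force=8))
s=observe();print(s['time_s'],s['eef_pos']-p,s['ft_force']-f0)
gripper_to(.008,40)
hold(.2)
s=observe();print(s['time_s'],s['opening'],s['eef_pos']-p,s['ft_force']-f0)
E
```

```text
False
15.8167 [ 8.95567646e-05 -2.43460617e-04  3.26224826e-04] [-1.25762914  0.34114543  0.58240924]
16.3583 0.010694657524607009 [-0.00010528 -0.00031177  0.00012227] [-4.87616468e+00 -3.35653951e-03  2.67622909e+00]
```

```bash
python3 -W ignore - <<'E'
from h import *
from plant import *
for th in np.arange(.1,.71,.1):
    p,xa,ya=barpose(th,TILT)
    move_l(p,feed=.06,rotation=rpy(xa,ya))
    s=observe();print(round(th,2),round(s['time_s'],2),round(s['opening'],4),((s['eef_pos']-p)*1000).round(1),s['ft_force'].round(1))
    if np.linalg.norm(s['ft_force'])>30: print('stop');break
for n in('scene','top','wrist'):
    c=get_calibration(n);im,d=get_image(n)
    np.savez(n+'6.npz',p=im,d=d,K=c['intrinsics'],T=c['world_from_camera']);cv2.imwrite(f'pics/{n}6.png',im[:,:,::-1])
E
```

```text
0.1 16.89 0.0104 [-0.1 -0.3  0. ] [-3.3 -3.3 -1.8]
0.2 17.43 0.0101 [-0.1 -0.2  0. ] [-3.  -3.3 -0.7]
0.3 17.96 0.0105 [-0.2 -0.3 -0.1] [-3.8 -3.8  0.7]
0.4 18.49 0.0104 [-0.3 -0.2 -0.3] [-3.9 -3.5  0.3]
0.5 19.02 0.0103 [-0.4 -0.1 -0.4] [-5.  -3.6  2.3]
0.6 19.56 0.0104 [-0.5 -0.1 -0.4] [-4.9 -3.   3.5]
0.7 20.09 0.0104 [-0.5 -0.  -0.3] [-5.2 -2.4  4.9]
```

View pics/scene6.png

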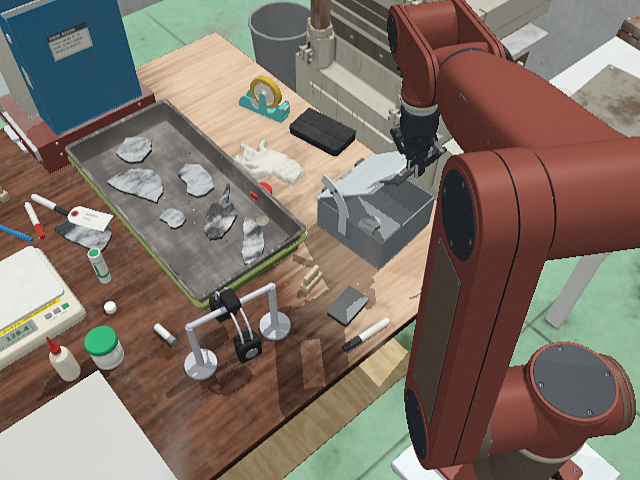

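View pics/wrist6.png

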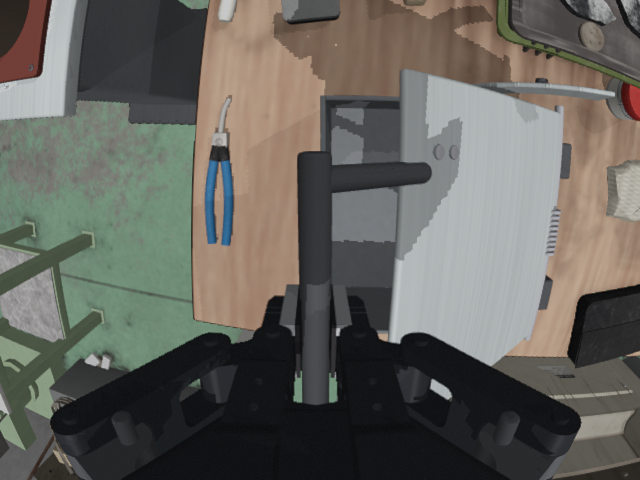

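Gripped and following. I check the true hatch angle from depth by fitting the hatch plane.

```bash
cat >> h.py <<'E'
def hatchangle(f,wrist):
    p,W=(wcloud if wrist else cloud)(f);Q=W.reshape(-1,3);G=p.reshape(-1,3).astype(float)
    Q0=Q-HINGE;BYv=np.array([-BX[1],BX[0],0]);a=-(Q0@BX);b=Q0@BYv;c=Q0[:,2]
    m=(a>.02)&(a<.19)&(abs(b)<.085)&(c>.03)&(np.ptp(G,axis=1)<40)&(G.mean(1)>100)
    a,c=a[m],c[m];r=np.hypot(a,c);t=np.arctan2(c,a)
    k=(r>.05)&(r<.195)
    a,c=a[k],c[k]
    med=np.median(t[k]);
    for _ in range(5):
        dist=c*np.cos(med)-a*np.sin(med);kk=abs(dist-np.median(dist))<.008
        # total least squares line
        M=np.cov(np.c_[a[kk],c[kk]].T);w,E=np.linalg.eigh(M);e=E[:,1];e=e*np.sign(e[0]);med=np.arctan2(e[1],e[0])
    return med,kk.sum(),np.median(dist)
E
python3 -W ignore - <<'E'
from h import *
for n in('scene','top','wrist'): print(n,hatchangle(n+'6.npz',n=='wrist'))
E
```

```text
scene (np.float64(0.691703431076349), np.int64(1222), np.float64(0.004625703509891381))
top (np.float64(0.6937309093415213), np.int64(2101), np.float64(0.0026384280684666472))
wrist (np.float64(0.6928858166532756), np.int64(28609), np.float64(0.0030584691083928722))
```

```bash
python3 -W ignore - <<'E'
from h import *
from plant import *
def go(th,feed):
    p,xa,ya=barpose(th,TILT)
    move_l(p,feed=feed,rotation=rpy(xa,ya))
    s=observe();print(round(th,2),round(s['time_s'],2),round(s['opening'],4),((s['eef_pos']-p)*1000).round(1),s['ft_force'].round(1))
for th in(.77,.84,.9,.94,.97): go(th,.04)
hold(.5)
c=get_calibration('wrist');im,d=get_image('wrist');np.savez('wrist7.npz',p=im,d=d,K=c['intrinsics'],T=c['world_from_camera'])
print(hatchangle('wrist7.npz',True))
E
```

```text
0.77 20.79 0.0101 [-0.4  0.  -0.1] [-5.3 -1.   4.1]
0.84 21.34 0.0105 [-0.3  0.1  0.1] [-4.9 -1.3  6.5]
0.9 21.84 0.0103 [-0.1  0.1  0.2] [-3.4 -1.2  4.9]
0.94 22.23 0.0103 [-0.   0.2  0.4] [-4.3  0.2  6.8]
0.97 22.55 0.0106 [0.1 0.2 0.4] [-3.  -0.7  6.5]
(np.float64(0.9662123249670309), np.int64(28404), np.float64(0.0030650144318282585))
```

```bash
python3 -W ignore - <<'E'
from h import *
from plant import *
def go(th,feed):
    p,xa,ya=barpose(th,TILT)
    move_l(p,feed=feed,rotation=rpy(xa,ya))
    s=observe();print(round(th,2),round(s['time_s'],2),round(s['opening'],4),((s['eef_pos']-p)*1000).round(1),s['ft_force'].round(1))
for th in(.93,.89,.86,.84): go(th,.03)
hold(1.0)
for n in('scene','top','wrist'):
    c=get_calibration(n);im,d=get_image(n);np.savez(n+'8.npz',p=im,d=d,K=c['intrinsics'],T=c['world_from_camera']);cv2.imwrite(f'pics/{n}8.png',im[:,:,::-1])
    print(n,hatchangle(n+'8.npz',n=='wrist'))
s=observe();print(s['time_s'],abs(s['joint_velocities']).max(),s['opening'])
E
```

```text
0.93 23.56 0.0101 [-0.2  0.2  0.2] [-3.5 -0.2  6.3]
0.89 24.02 0.0104 [-0.2  0.1  0.2] [-5.4  0.3  6.9]
0.86 24.4 0.0104 [-0.3  0.1  0.2] [-5.8 -0.5  6.1]
0.84 24.7 0.0103 [-0.3  0.1  0.1] [-5.2 -0.3  6.2]
scene (np.float64(0.8335921899829022), np.int64(685), np.float64(0.004508551608045315))
top (np.float64(0.8379337547888723), np.int64(1062), np.float64(0.002292612468354594))
wrist (np.float64(0.8358918883451744), np.int64(28517), np.float64(0.0030498595463182565))
25.85 0.0018389928421569527 0.010152051656844796
```

View pics/scene8.png

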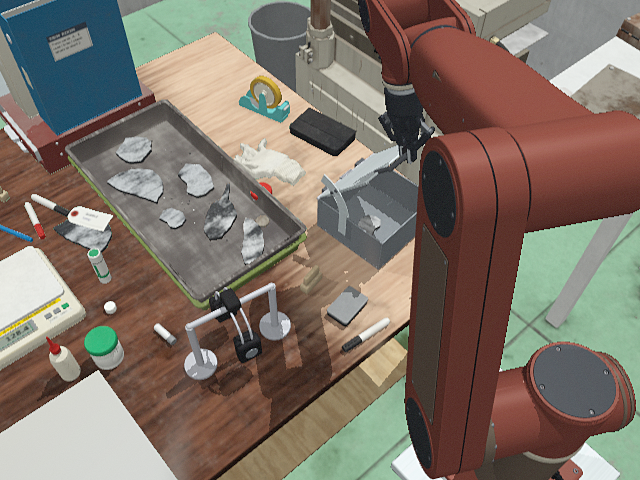

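View pics/top8.png

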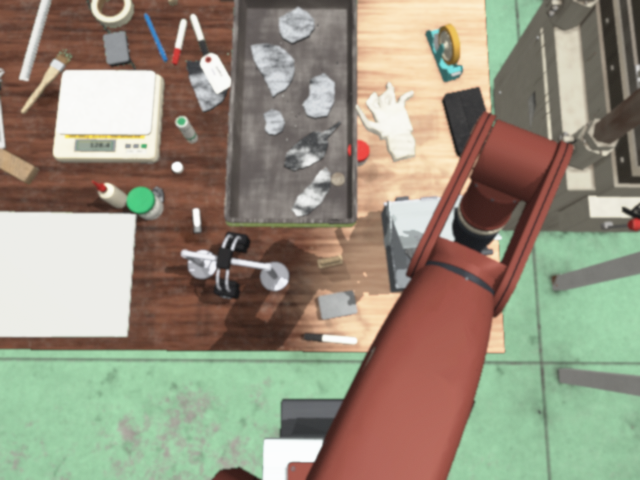

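View pics/wrist8.png

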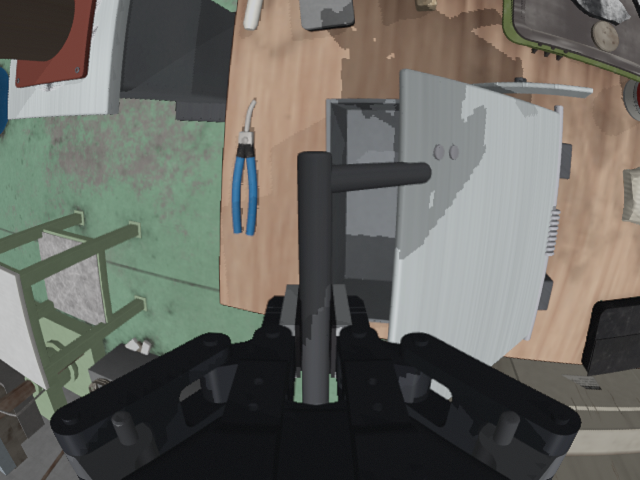

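The bar is held between the pads, at column 315 in the wrist view. The defenders hang on the rail at (228,262) in the top view with a cup on each side, and the bystanders have not moved. The hatch is at 0.836 rad, about 3.7° below balance, so I'm handing in.

```bash
python3 - <<'E'
from plant import *
hold(.3); job_done()
s=observe(); print(s['time_s'],abs(s['joint_velocities']).max(),s['opening'])
E
```

```text
the job is handed in; nothing more can be done
the job is handed in; nothing more can be done
```

The ear defenders now hang astride the rail, and the hatch is held still by its grab bar a few degrees below the balance point. I handed the job in at about 26 s of the 58 s allowed, still holding the bar.

- **Ear defenders:** The crown rests centred on the bar with one cup on each side. The wrist depth shows the cups level; a plane fit to the crown gave about 4° of tilt, which may be noise.
- **Hatch:** I raised it to 0.966 rad, about 4° past balance, and it stayed in the grip. I then eased it back to 0.836 rad, about 3.7° below.
- **Last checks:** The scene, top and wrist cameras put the final angle at 0.834, 0.838 and 0.836 rad. The joints were at rest with the bar between the pads. The last pictures show the ink pad, stamp and marker where they were.
- **Disagreements:**
  - The scene and top cameras differed by about 5 mm in y, so I relied on the wrist camera to settle it.
  - Finger opening read 0.010 m on the 12 mm bar, which I took as a sensor offset because the crown also read about 1 mm low.
  - The wrist force reading of about 8 N while holding is more than the hatch needs; I put it down to slight stress in the grip.

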